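Click the nut drivers onto the clip rail in size order

TASK

Put the three stubby nut drivers away on the clip rail: lay each across the rail and press it down until both its necks have clicked fully home in the spring clips, one driver to a clip station, in size order with the smallest next to the yellow end cap and the largest next to the white one. A driver's socket may point either way across the rail. Leave the multimeter, the solder spool and the bottle where they are.

Things in the scene. Friction and masses are not known exactly. Their poses are not given: they have to be found in the camera images.
- rail: Clip rail fixed on the red mat (mat top at z = 3 mm): dark grey plate 78 x 236 x 8 mm. Origin: centre of its underside; x across, y along the rail, z up. Three like clip stations at rail y = -60, 0, +60 mm, any driver fits any. A driver lies across the rail (axis along rail x), each neck pushed straight down into one of the station's two jaw pairs, at rail x = -29 and +29 mm.
- clip_mid (a point): Middle station: where a driver's origin is when home (rail 0, 0, +40 mm). Spring-steel jaws rise 18 mm above this point; flared mouths gather a neck up to 8 mm off to the side (rail y). Necks then rest on saddles and the jaws close over them. Just laid on the jaws, a driver stays over 8 mm too high. Pushing home takes about 8 to 14 N.
- clip_plus (a point): The same point of the station at rail y = +60 mm. Each jaw is 9 mm wide in rail x; between the front and back jaws 47 mm are free for the fingers, where nothing stands higher than 22 mm below this point.
- clip_minus (a point): The same point of the station at rail y = -60 mm.
- cap_yellow: Yellow fixed end cap 82 x 16 x 20 mm, the smallest driver's end. Origin: centre of its underside, on the rail's centre line 105 mm from its middle, at either end (rail y = +105 or -105 mm); the stations are 45, 105 and 165 mm from it. Axes parallel to the rail's.
- cap_white: White fixed end cap, the same size, at the rail's other end (the largest driver's end).
- driver_small: The smallest nut driver, loose on the mat, 112 mm long, about 40 g: green octagonal grip 16 mm across flats, 36 mm long; at each end of it a round steel neck 12 mm in diameter, 22 mm long; then a green end button (-x) and a steel socket 13 mm in diameter (+x). Origin: on its axis, mid-grip, 8 mm above the mat. x towards the socket, z up; flats on both sides.
- driver_medium: The middle nut driver, loose on the mat, 112 mm long, about 60 g: black octagonal grip 22 mm across flats, 36 mm long; at each end of it a round steel neck 12 mm in diameter, 22 mm long; then a black end button (-x) and a steel socket 18 mm in diameter (+x). Origin: on its axis, mid-grip, 11 mm above the mat. x towards the socket, z up; flats on both sides.
- driver_large: The largest nut driver, loose on the mat, 112 mm long, about 90 g: blue octagonal grip 28 mm across flats, 36 mm long; at each end of it a round steel neck 12 mm in diameter, 22 mm long; then a blue end button (-x) and a steel socket 24 mm in diameter (+x). Origin: on its axis, mid-grip, 14 mm above the mat. x towards the socket, z up; flats on both sides.
- multimeter: Bystander: orange and black multimeter lying on the mat, 170 x 85 x 42 mm; origin: centre of its underside.
- spool: Bystander: metal solder spool standing on end, 56 mm in diameter, 48 mm high; origin: centre of its underside.
- threadlock: Bystander: red threadlocker bottle with white cap, 36 mm in diameter, 115 mm high; origin: centre of its underside.
Mind the look-alikes: they are no part of the job. What is shaped like the driver_medium but orange or red is not meant.

How it is judged (in metres and radians):
At the end, for the whole second after the job is handed in: Small, medium, large driver 45, 105, 165 mm (+-12) from the yellow cap, clicked home: origin 37 to 42.5 mm above the rail's underside, within 7 mm of its centre line, axis within 0.12 rad of square across it, under 20 mm/s; the three bystanders within 30 mm of their places (horizontal distance between driver_small and cap_yellow between 0.033 and 0.057 m and z of driver_small in the frame of rail between 0.037 and 0.0425 m and x of driver_small in the frame of rail between -0.007 and 0.007 m and angle between the x axis of each of driver_small, driver_medium, driver_large and the x axis of rail, either way round below 0.12 rad and linear speed of each of driver_small, driver_medium, driver_large below 0.02 m/s and horizontal distance between driver_medium and cap_yellow between 0.093 and 0.117 m and z of driver_medium in the frame of rail between 0.037 and 0.0425 m and x of driver_medium in the frame of rail between -0.007 and 0.007 m and horizontal distance between driver_large and cap_yellow between 0.153 and 0.177 m and z of driver_large in the frame of rail between 0.037 and 0.0425 m and x of driver_large in the frame of rail between -0.007 and 0.007 m and distance of each of multimeter, spool, threadlock from where it was at the start of the episode below 0.03 m); the robot touches nothing.
It fails at once if the multimeter is pushed more than 30 mm from its place (distance of multimeter from where it was at the start of the episode above 0.03 m).
It fails at once if the solder spool is pushed more than 30 mm from its place (distance of spool from where it was at the start of the episode above 0.03 m).
It fails at once if the threadlocker bottle is pushed more than 30 mm from its place (distance of threadlock from where it was at the start of the episode above 0.03 m).
It also fails if it takes over 70 s, if anything falls off the work surface, if the arm or the gripper's body presses on something with over 40 N, if the wrist force passes 120 N, or if a joint passes its speed limit or range.

ROBOT

A 7-joint arm with a two-finger parallel gripper is mounted at the origin on the work surface. World frame = base frame: x ahead of the robot, y to its left, z up, the work surface at z = 0. Lengths are in m, angles in degrees, forces in N, time in s.
With the tool pointing down it reaches from about 0.425 to 0.875 m from the base axis. Payload 4.7 kg.
Tool frame: the origin (TCP) lies on the centre line of the jaws, within the pads' length; the fingertips stand 14 mm ahead of it and the grasp point (between the pads) lies 5 mm behind it; z points along the fingers, y is the line along which they close (so a half turn about z gives the same grasp; the last joint's range is limited). The gripper opens to 87 mm and grips with 3 to 60 N. Pads are 19 mm wide; open, the fingers measure 117 mm over their backs; the gripper's body (75 mm by 190 mm) begins 51 mm behind the grasp point.
Start: joints at [66.125, 18.392, -4.016, 83.108, 1.295, 78.541, -3.26], TCP at [0.271, -0.591, 0.237] pointing down, gripper open.
Joint ranges: [-163.93, 163.93], [-17.29, 119.83], [-79.2, 71.16], [3.27, 140.29], [-89.18, 269.18], [5.43, 117.66], [-154.24, 154.24]. Speed limits (degrees/s): [147.25, 147.25, 180, 180, 180, 180, 180].

INTERFACE

Orientations are given as [roll, pitch, yaw] about the fixed x, y, z axes, in that order (R = Rz(yaw) Ry(pitch) Rx(roll)).
In Python, from cell import env gives the robot as it stands.
- The arm moves only by the tool jog_arm, never from a script. Its argument "motion" is a list that holds one entry, the list of rows, each a list of 7 numbers: the shift along the tool's x, y, z in units of 0.1 m (1.0 is 0.1 m), then the turn, a rotation vector about the tool's x, y, z in units of 180 degrees (1.0 is 180 degrees), then the closure, from 0 (fully open) to 1 (shut). A call has 1 to 5 rows; each row is the pose to reach, as a shift and turn from the pose commanded when the call began, along the tool's axes at that moment, turning the shorter way round; what a row does not reach only later rows make up. A row lasts 1/10 s, in which the tool goes at most 50 mm and 8.59 degrees, less where a joint would pass 70% of its speed; a pose out of reach is approached as far as the arm can. A call with a number of a shift or a turn outside -1 to 1 is refused whole. A call with a gripper value outside its range is refused whole. The fingers move at their own pace and stop on an object; "grip_force" is the grip in N (left out, the last holds). Time passes only in rows, so rows that repeat a pose let the fingers close. It gives the time, the measured TCP pose, the force, the opening and the grip force at its end, in the units of the state.
- env.get_obs(): the state, without advancing time (a new reading comes with each control period).
- env.read_camera(name): name is "scene" or "top"; returns (picture, depth): 384x512x3 uint8, red, green, blue; 384x512 float32, m along the optical axis (not along the pixel's ray), 0 where there is no reading.
- env.camera_info(name): a dict with "camera_matrix" (3x3 intrinsics, pixels), "origin" and "orientation" of the camera in the world. Camera axes: x right, y down, z forward; pixel columns grow to the right and rows downward; lengths in m; the calibration is good to about 2 mm. A picture is of the moment at which its call begins. camera_info takes no time and is no camera call.
- env.sign_off(): hands the job in; it is judged then, once.
The state is a dict: "time_s": time; "qpos": joint angles; "joint_velocities": joint speeds; "effort": joint torques, N m; "tool_pos": TCP position; "tool_rot": TCP orientation; "force": force on the tool from outside, world axes, zero at the start; "wrist_torque": the same for the moment, N m; "grip_width": finger opening in m; "grasp_force": force on a finger pad.
Only numpy, scipy, OpenCV 4.12 (cv2) and the standard library are available. Lean on these libraries where they do the work, as an engineer would, in place of code of your own. Each camera call takes 0.05 s, during which the arm holds its last target. There are 200 camera calls.

## Working session

There is one attempt and no reset: what is moved stays moved. The work goes in short steps, Python scripts to look and compute and a tool call to move; the robot and the scene stay as the last step left them, time stands still between calls to the robot, and variables do not carry over. Pictures are saved under pics/ and viewed, at most 10 in all, crops included, and the job is handed in when it is done.

Besides the shell and the picture viewer there is one more tool, called after "Emit:" as name(argument=value, ...) on one line, values as JSON. jog_arm: Moves the arm, as the interface text tells. Shifts and turns lie within -1 to 1; 1 stands for 0.1 m of shift or 180 degrees of turn. Its arguments: {"type":"object","properties":{"motion":{"type":"array","items":{"type":"array","items":{"type":"array","items":{"type":"number"}}}},"grip_force":{"type":"number"}},"required":["motion"]}

```bash
mkdir -p pics; python3 - <<'E'
from cell import env
import cv2,numpy as np
o=env.get_obs();print({k:np.round(v,3) for k,v in o.items()})
for n in ("top","scene"):
    im,d=env.read_camera(n);cv2.imwrite(f"pics/{n}0.png",cv2.cvtColor(im,cv2.COLOR_RGB2BGR));np.savez(f"{n}0.npz",im=im,d=d)
    print(n,env.camera_info(n))
E
```

```text
{'time_s': np.float64(0.0), 'qpos': array([66.124, 18.442, -4.015, 83.176,  1.297, 78.538, -3.262]), 'joint_velocities': array([-0.027, -0.146, -0.098,  0.101, -0.   , -0.049, -0.034]), 'effort': array([-1.0000e-03, -4.9129e+01, -4.0400e-01, -3.1253e+01, -6.4000e-02,
        4.4000e-02,  0.0000e+00]), 'tool_pos': array([ 0.271, -0.59 ,  0.235]), 'tool_rot': array([-1.7989e+02,  7.0000e-03,  2.4683e+01]), 'force': array([-0.424, -1.368, -0.09 ]), 'wrist_torque': array([ 0.044, -0.017,  0.028]), 'grasp_force': np.float64(0.0), 'grip_width': np.float64(0.087)}
top {'camera_matrix': array([[403.78988858,   0.        , 253.94095475],
       [  0.        , 403.78988858, 189.18702176],
       [  0.        ,   0.        ,   1.        ]]), 'origin': array([0.23025383, 0.00781772, 1.32920502]), 'orientation': array([-169.43198368,   -0.645118  ,  -88.78266165])}
scene {'camera_matrix': array([[463.45832906,   0.        , 254.20589987],
       [  0.        , 463.45832906, 193.83973596],
       [  0.        ,   0.        ,   1.        ]]), 'origin': array([ 0.7842959 , -0.57861067,  1.0638776 ]), 'orientation': array([-145.92896721,    0.69907454,   26.76790713])}
```

View pics/top0.png

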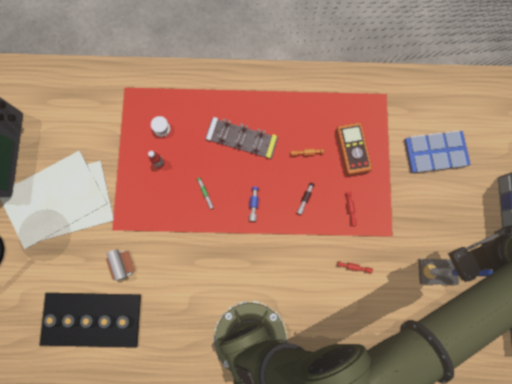

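View pics/scene0.png

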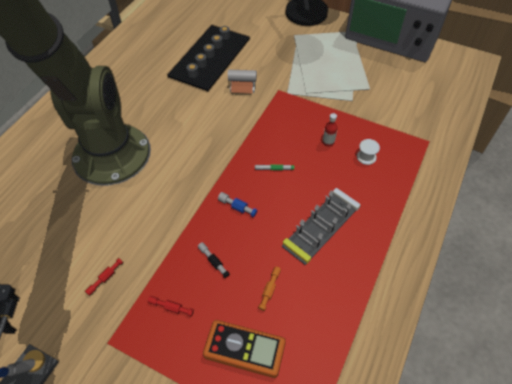

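Top view: rail at (241,138), with its white cap at (212,129) and its yellow cap at (272,147). Green driver at (205,193), blue at (254,204), black at (306,198). The look-alikes are orange (306,153), red (351,209) and red off the mat (355,267), so black at (306,198) fits driver_medium. I'll confirm it in a crop and measure.

```bash
cat > h.py <<'E'
import numpy as np,cv2
from scipy.spatial.transform import Rotation as R
from cell import env
def cloud(n,d):
    c=env.camera_info(n);K=c["camera_matrix"];v,u=np.mgrid[:384,:512]
    P=np.stack([(u-K[0,2])/K[0,0]*d,(v-K[1,2])/K[1,1]*d,d],-1)
    return P@R.from_euler('xyz',c["orientation"],degrees=True).as_matrix().T+c["origin"]
def proj(n,p):
    c=env.camera_info(n);q=(np.asarray(p)-c["origin"])@R.from_euler('xyz',c["orientation"],degrees=True).as_matrix()
    return (q[...,:2]/q[...,2:])*c["camera_matrix"][0,0]+c["camera_matrix"][:2,2]
E
python3 - <<'E'
from h import *
seed={"top":dict(green=(205,193),blue=(254,204),black=(306,198),rail=(241,138),orange=(306,153)),
"scene":dict(green=(274,168),blue=(238,205),black=(213,260),rail=(322,225),orange=(270,288))}
for n in seed:
    z=np.load(n+"0.npz");im,d=z["im"],z["d"];P=cloud(n,d);hsv=cv2.cvtColor(im,cv2.COLOR_RGB2HSV)
    redmat=((hsv[...,0]<6)|(hsv[...,0]>174))&(hsv[...,1]>150)
    print(n,"mat z",np.median(P[...,2][redmat&(d>0)]))
    for mname,m in (("colour",~redmat),("height",P[...,2]>np.median(P[...,2][redmat&(d>0)])+.005)):
      k,l=cv2.connectedComponents((m&(d>0)).astype(np.uint8))
      for nm,(u,v) in seed[n].items():
        ids=l[v-2:v+3,u-2:u+3];ids=ids[ids>0]
        if not len(ids):print(nm,'none');continue
        p=P[l==np.bincount(ids).argmax()]
        (c,s,a)=cv2.minAreaRect((p[:,:2]*1000).astype(np.float32))
        mu=p.mean(0);e=np.linalg.svd(p[:,:2]-mu[:2],full_matrices=False)[2][0]
        print(mname,nm,len(p),np.round(c,1),np.round(s,1),"mean",np.round(mu*1000,1),"ang",round(np.degrees(np.arctan2(e[1],e[0])),1),"zmax",round(p[:,2].max()*1000,1))
a=cv2.cvtColor(np.load("top0.npz")["im"],cv2.COLOR_RGB2BGR)[110:230,190:330]
b=cv2.cvtColor(np.load("scene0.npz")["im"],cv2.COLOR_RGB2BGR)[150:290,190:370]
cv2.imwrite("pics/crop.png",np.hstack([cv2.resize(a,(400,343),interpolation=3),cv2.resize(b,(400,343),interpolation=3)]))
E
```

```text
top mat z 0.002689735927713821
colour green 203 [461.8 161.8] [117.2  20.4] mean [459.8 160.2  12. ] ang -154.7 zmax 23.7
colour blue 319 [431.3  -1.4] [ 36.2 123.5] mean [426.9  -1.3  18.4] ang 175.9 zmax 38.3
colour black 215 [ 450.7 -174.3] [ 23.9 119.3] mean [ 445.5 -169.9   16.9] ang 156.3 zmax 32.5
colour rail 1776 [660.5  44.3] [243.7  99.1] mean [654.1  44.7  15.3] ang -105.8 zmax 65.5
colour orange 208 [ 611.7 -179.3] [ 30.7 119.7] mean [ 608.1 -177.2   17.6] ang -83.8 zmax 31.5
height green 137 [459.1 161.8] [111.7  15.5] mean [458.1 161.4  16.5] ang -154.3 zmax 23.7
height blue 223 [429.1  -1.6] [ 32.6 117.3] mean [4.24e+02 1.00e-01 2.53e+01] ang 176.9 zmax 38.3
height black 180 [ 448.8 -170.4] [ 22.5 112.6] mean [ 447.5 -169.6   20.5] ang 156.7 zmax 32.5
height rail 1431 [657.6  45.7] [237.   97.8] mean [651.   46.3  17.8] ang -105.7 zmax 65.5
height orange 181 [ 606.9 -178.5] [ 23.3 116.3] mean [ 605.4 -175.9   20.4] ang -85.2 zmax 31.5
scene mat z 0.001626206160758259
colour green 253 [458.4 164.9] [115.   29.8] mean [460.8 160.3  10.7] ang 25.0 zmax 22.8
colour blue 396 [422.    2.5] [ 35.7 127. ] mean [427.   -3.6  19.7] ang -4.4 zmax 33.5
colour black 310 [ 445.  -169.6] [ 22.8 123.8] mean [ 447.7 -172.4   17.2] ang -24.0 zmax 28.2
colour rail 2632 [650.2  52.5] [248.9  95.4] mean [652.7  38.   16.5] ang -105.5 zmax 62.4
colour orange 380 [ 606.7 -172.3] [ 25.7 122.8] mean [ 609.1 -179.    17.5] ang -84.3 zmax 29.2
height green 184 [462.7 159.6] [111.9  17.1] mean [463.5 159.3  14.3] ang 26.4 zmax 22.8
height blue 339 [428.4  -0.5] [ 30.8 113.8] mean [429.3  -4.2  22.8] ang -3.3 zmax 33.5
height black 311 [ 448.8 -170.5] [ 22.7 117.1] mean [ 452.2 -173.5   19.1] ang -23.2 zmax 28.2
height rail 2369 [654.4  43.6] [234.6  81.1] mean [653.4  38.2  17.9] ang -105.7 zmax 62.4
height orange 339 [ 608.9 -176.8] [ 22.2 113.4] mean [ 609.7 -179.6   19.4] ang -84.7 zmax 29.2
```

View pics/crop.png

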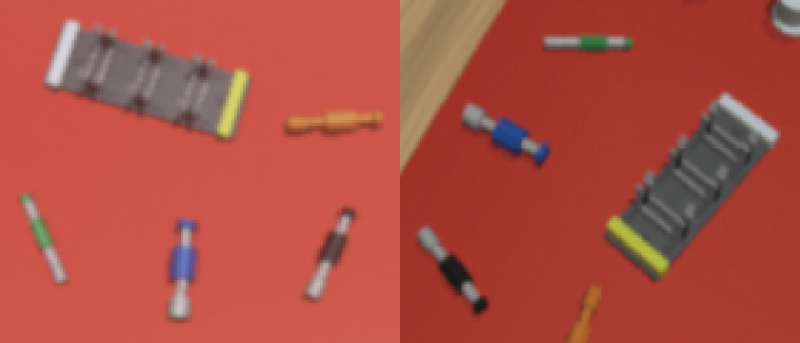

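The crop confirms that driver_medium is the black-gripped driver with steel necks, and that the orange look-alike is all orange. The rail's yellow cap is at lower right. Next I refine the cap and grip positions.

```bash
python3 - <<'E'
from h import *
box={"top":dict(green=(195,175,216,212),blue=(244,183,265,225),black=(295,180,318,217),yellow=(262,130,282,162),white=(203,113,222,145),bottle=(145,145,166,172),spool=(147,113,173,140),meter=(333,120,375,180)),
"scene":dict(green=(250,158,300,178),blue=(214,188,260,220),black=(193,238,233,280),yellow=(276,230,316,266),white=(328,184,364,215),bottle=(320,112,340,148),spool=(354,136,382,166),meter=(200,318,290,378))}
for n in box:
    z=np.load(n+"0.npz");im,d=z["im"],z["d"];P=cloud(n,d);h=cv2.cvtColor(im,cv2.COLOR_RGB2HSV).astype(int);H,S,V=h[...,0],h[...,1],h[...,2]
    zm=.0027 if n=="top" else .0016
    M=dict(green=(H>45)&(H<85)&(S>90),blue=(H>100)&(H<130)&(S>100),black=(V<75),yellow=(H>20)&(H<35)&(S>110),white=(S<60)&(V>150))
    for nm,(u0,v0,u1,v1) in box[n].items():
        b=np.zeros(d.shape,bool);b[v0:v1,u0:u1]=1
        m=b&(d>0)&(P[...,2]>zm+.005)&M.get(nm,True)
        p=P[m]*1000;c=np.median(p[:,2]);q=p
        if nm in("yellow","white"):q=p[abs(p[:,2]-np.percentile(p[:,2],80))<5]
        r=cv2.minAreaRect(q[:,:2].astype(np.float32))
        print(n,nm,len(p),"rect",np.round(r[0],1),np.round(r[1],1),round(r[2],1),"med",np.round(np.median(q,0),1),"z",np.round(np.percentile(p[:,2],[5,50,80,95]),1))
        if nm in("green","blue","black"):
            k,l,st,ce=cv2.connectedComponentsWithStats(m.astype(np.uint8))
            for i in range(1,k):
                if st[i,4]>4:print("   part",st[i,4],np.round(P[l==i].mean(0)*1000,1))
E
```

```text
top green 2 rect [468.6 159.5] [13.8  0. ] -151.9 med [468.6 159.5  18.1] z [15.5 18.1 19.8 20.6]
top blue 58 rect [447.8  -3.6] [20.2 57.6] 82.3 med [433.7  -2.5  29.6] z [24.2 29.6 32.1 33.5]
   part 56 [433.4  -1.8  29.6]
  return _methods._mean(a, axis=axis, dtype=dtype,
  ret = ret.dtype.type(ret / rcount)
  ret = um.true_divide(
Traceback (most recent call last):
IndexError: index -1 is out of bounds for axis 0 with size 0
```

```bash
python3 - <<'E' 2>&1 | grep -v Warn
from h import *
box={"top":dict(green=(195,175,216,212),blue=(244,183,265,225),black=(295,180,318,217),yellow=(262,130,282,162),white=(203,113,222,145),bottle=(145,145,166,172),spool=(147,113,173,140)),
"scene":dict(green=(250,158,300,178),blue=(214,188,260,220),black=(193,238,233,280),yellow=(276,230,316,266),white=(328,184,364,215))}
for n in box:
    z=np.load(n+"0.npz");im,d=z["im"],z["d"];P=cloud(n,d);I=im.astype(int);r,g,b=I[...,0],I[...,1],I[...,2];V=I.max(-1)
    zm=.0027 if n=="top" else .0016
    t=P[...,2]-zm
    M=dict(green=(g>r+15)&(g>b+15),blue=(b>r+20)&(b>g+20),black=(V<115),yellow=(r>b+70)&(g>b+50),white=(I.min(-1)>150))
    for nm,(u0,v0,u1,v1) in box[n].items():
        bx=np.zeros(d.shape,bool);bx[v0:v1,u0:u1]=1
        m=bx&(d>0)&(t>.005)&M.get(nm,True)
        k,l,st,ce=cv2.connectedComponentsWithStats(m.astype(np.uint8))
        for i in range(1,k):
            if st[i,4]>4:
                q=P[l==i]*1000;R_=cv2.minAreaRect(q[:,:2].astype(np.float32))
                print(n,nm,st[i,4],"mean",np.round(q.mean(0),1),"rect",np.round(R_[0],1),np.round(R_[1],1),round(R_[2],1),"z80",round(np.percentile(q[:,2],80),1))
E
```

```text
top green 33 mean [465.7 163.1  18.2] rect [465.8 163.8] [33.3 10.3] 28.2 z80 20.8
top blue 13 mean [476.9  -5.1  27.6] rect [477.6  -4.9] [ 7.7 13.2] 4.5 z80 29.7
top blue 75 mean [433.3  -1.5  29.4] rect [434.   -1.1] [33.7 22.9] 1.3 z80 32.1
top black 7 mean [ 495.5 -192.1   23.7] rect [ 495.3 -191.7] [10.2  5.5] 73.1 z80 26.0
top black 57 mean [ 455.1 -173.    24. ] rect [ 454.6 -173. ] [17.7 35. ] 64.5 z80 26.6
top yellow 106 mean [623.5 -55.3  22. ] rect [623.8 -55.4] [14.9 80. ] 74.3 z80 24.7
top white 111 mean [680.8 146.7  21.8] rect [681.1 147.1] [17. 79.] 73.2 z80 24.7
top bottle 177 mean [555.2 316.1  71.4] rect [568.7 318. ] [31.8 53.7] 85.0 z80 98.4
top spool 257 mean [678.  318.5  43.9] rect [679.6 323.8] [54.2 63.8] 7.2 z80 52.7
scene green 63 mean [468.3 159.7  14.7] rect [468. 161.] [37.2 14. ] 26.9 z80 17.7
scene green 9 mean [507.8 179.8  13.6] rect [508.  179.5] [5.9 7.1] 24.2 z80 15.3
scene blue 136 mean [434.5  -6.9  25. ] rect [431.   -3.3] [25.6 42.5] 85.7 z80 29.8
scene blue 27 mean [479.1  -8.9  23.7] rect [479.2  -9. ] [10.7 15.7] 26.9 z80 26.3
scene black 6 mean [ 413.4 -164.    14. ] rect [ 411.4 -164. ] [ 3.5 12.4] 83.4 z80 15.4
scene black 140 mean [ 456.9 -176.6   20.2] rect [ 454.9 -174.2] [20.5 49.3] 66.8 z80 24.0
scene black 36 mean [ 497.8 -193.6   18.3] rect [ 497.4 -192.3] [15.7 11.8] 47.1 z80 22.2
scene yellow 205 mean [626.7 -58.2  20.3] rect [625.5 -56.7] [15.7 81.2] 73.2 z80 22.9
scene white 123 mean [682.8 143.8  22.1] rect [683.4 144.9] [38.1 73.1] 51.0 z80 23.8
```

```bash
cat > plan.py <<'E'
import numpy as np,sys,json
# plan.py: x y z yaw (mm,deg) current, then targets; prints final rows per call, tracks rounded command
def go(c,t):
    c=np.array(c,float);t=np.array(t,float)
    n=int(max(1,np.ceil(np.linalg.norm((t-c)[:3])/135),np.ceil(abs(t[3]-c[3])/41)))
    for i in range(n):
        w=c+(t-c)/(n-i)
        while True:
            a=np.radians(c[3]);d=(w-c)
            s=np.array([d[0]*np.cos(a)+d[1]*np.sin(a),d[0]*np.sin(a)-d[1]*np.cos(a),-d[2]])/100
            if abs(s).max()<=1:break
            w=c+(w-c)*.95
        s=np.round(s,3);r=np.round(-d[3]/180,3)
        rows=int(np.ceil(max(np.linalg.norm(s)*2,abs(r)*180/8.59)-.02))
        s_=s*100
        c=c+np.array([s_[0]*np.cos(a)+s_[1]*np.sin(a),s_[0]*np.sin(a)-s_[1]*np.cos(a),-s_[2],-r*180])
        print([*map(float,s),0,0,float(r)],"rows",rows,"->",np.round(c,1).tolist())
    if np.linalg.norm((t-c)[:3])>2: return go(c,t)
    return c
if __name__=="__main__":
    v=[list(map(float,a.split(","))) for a in sys.argv[1:]]
    c=v[0]
    for t in v[1:]: c=go(c,t);print("--")
E
python3 plan.py 271,-591,237,24.7 453.8,-172.7,120,-23.3 453.8,-172.7,21,-23.3
```

```text
[0.852, -0.759, 0.292, 0, 0, 0.067] rows 3 -> [316.7, -486.4, 207.8, 12.6]
[0.675, -0.92, 0.293, 0, 0, 0.067] rows 3 -> [362.4, -381.9, 178.5, 0.6]
[0.444, -0.989, 0.278, 0, 0, 0.063] rows 3 -> [405.8, -282.6, 150.7, -10.8]
[0.217, -0.952, 0.25, 0, 0, 0.057] rows 2 -> [444.9, -193.1, 125.7, -21.0]
[0.01, -0.222, 0.057, 0, 0, 0.013] rows 1 -> [453.8, -172.7, 120.0, -23.4]
--
[-0.0, -0.0, 0.99, 0, 0, -0.0] rows 2 -> [453.8, -172.7, 21.0, -23.4]
--
```

Emit:
jog_arm(motion=[[[0.852,-0.759,0.292,0,0,0.067,0],[0.852,-0.759,0.292,0,0,0.067,0],[0.852,-0.759,0.292,0,0,0.067,0],[0.852,-0.759,0.292,0,0,0.067,0]]], grip_force=40)

```text
time_s: 0.5
tool_pos: [0.3192, -0.4826, 0.2064]
tool_rot: [-179.9, -0.0, 13.0]
force: [0.1, 0.9, -0.0]
grip_width: 0.0871
grasp_force: 0.0
```

Emit:
jog_arm(motion=[[[0.675,-0.92,0.293,0,0,0.067,0],[0.675,-0.92,0.293,0,0,0.067,0],[0.675,-0.92,0.293,0,0,0.067,0],[0.675,-0.92,0.293,0,0,0.067,0]]])

```text
time_s: 0.9
tool_pos: [0.3639, -0.3797, 0.1776]
tool_rot: [-180.0, 0.0, 0.8]
force: [0.3, -1.0, 0.2]
grip_width: 0.0873
grasp_force: 0.0
```

Emit:
jog_arm(motion=[[[0.444,-0.989,0.278,0,0,0.063,0],[0.444,-0.989,0.278,0,0,0.063,0],[0.444,-0.989,0.278,0,0,0.063,0],[0.444,-0.989,0.278,0,0,0.063,0]]])

```text
time_s: 1.3
tool_pos: [0.4069, -0.282, 0.1502]
tool_rot: [180.0, 0.0, -10.6]
force: [-0.3, -0.7, -0.6]
grip_width: 0.0873
grasp_force: 0.0
```

Emit:
jog_arm(motion=[[[0.217,-0.952,0.25,0,0,0.057,0],[0.217,-0.952,0.25,0,0,0.057,0],[0.217,-0.952,0.25,0,0,0.057,0],[0.217,-0.952,0.25,0,0,0.057,0]]])

```text
time_s: 1.7
tool_pos: [0.4458, -0.1943, 0.1255]
tool_rot: [180.0, -0.0, -21.0]
force: [-0.1, -0.8, 0.5]
grip_width: 0.0869
grasp_force: 0.0
```

Emit:
jog_arm(motion=[[[0.01,-0.222,0.057,0,0,0.013,0],[0.01,-0.222,0.057,0,0,0.013,0],[0.01,-0.222,0.057,0,0,0.013,0],[0.01,-0.222,0.057,0,0,0.013,0]]])

```text
time_s: 2.1
tool_pos: [0.4539, -0.175, 0.12]
tool_rot: [179.9, -0.0, -23.5]
force: [-0.1, -1.1, 1.1]
grip_width: 0.0869
grasp_force: 0.0
```

Emit:
jog_arm(motion=[[[0,0,0.5,0,0,0,0],[0,0,0.85,0,0,0,0],[0,0,1.0,0,0,0,0],[0,0,1.0,0,0,0,0],[0,0,1.0,0,0,0,0]]])

```text
time_s: 2.6
tool_pos: [0.454, -0.174, 0.0196]
tool_rot: [180.0, -0.0, -23.5]
force: [-0.2, 0.2, 0.6]
grip_width: 0.0871
grasp_force: 0.0
```

Emit:
jog_arm(motion=[[[0,0,0,0,0,0,1],[0,0,0,0,0,0,1],[0,0,0,0,0,0,1],[0,0,0,0,0,0,1],[0,0,0,0,0,0,1]]])

```text
time_s: 3.1
tool_pos: [0.4544, -0.1725, 0.0196]
tool_rot: [180.0, -0.0, -23.4]
force: [0.0, 0.1, 0.3]
grip_width: 0.0546
grasp_force: 0.0
```

Emit:
jog_arm(motion=[[[0,0,0,0,0,0,1],[0,0,0,0,0,0,1],[0,0,0,0,0,0,1],[0,0,0,0,0,0,1],[0,0,0,0,0,0,1]]])

```text
time_s: 3.6
tool_pos: [0.4543, -0.1725, 0.0195]
tool_rot: [180.0, 0.0, -23.4]
force: [-0.1, 0.5, -0.0]
grip_width: 0.0214
grasp_force: 40.0
```

Emit:
jog_arm(motion=[[[0,0,0,0,0,0,1],[0,0,0,0,0,0,1],[0,0,-0.3,0,0,0,1],[0,0,-0.6,0,0,0,1],[0,0,-1,0,0,0,1]]])

```text
time_s: 4.1
tool_pos: [0.4531, -0.1718, 0.1193]
tool_rot: [-180.0, 0.2, -23.4]
force: [0.1, -0.6, -0.6]
grip_width: 0.0212
grasp_force: 40.0
```

```bash
python3 - <<'E'
from h import *
im,d=env.read_camera("scene");cv2.imwrite("pics/g1.png",cv2.resize(cv2.cvtColor(im,cv2.COLOR_RGB2BGR)[150:350,120:380],(780,600),interpolation=3))
E
python3 plan.py 453.8,-172.7,120,-23.4 653.1,45.1,120,-15.8 653.1,45.1,80,-15.8
```

```text
[0.321, -0.93, -0.0, 0, 0, -0.014] rows 2 -> [520.2, -100.1, 120.0, -20.9]
[0.362, -0.915, -0.0, 0, 0, -0.014] rows 2 -> [586.6, -27.5, 120.0, -18.4]
[0.402, -0.898, -0.0, 0, 0, -0.014] rows 2 -> [653.1, 45.1, 120.0, -15.8]
--
[0.0, -0.0, 0.4, 0, 0, -0.0] rows 1 -> [653.1, 45.1, 80.0, -15.8]
--
```

View pics/g1.png

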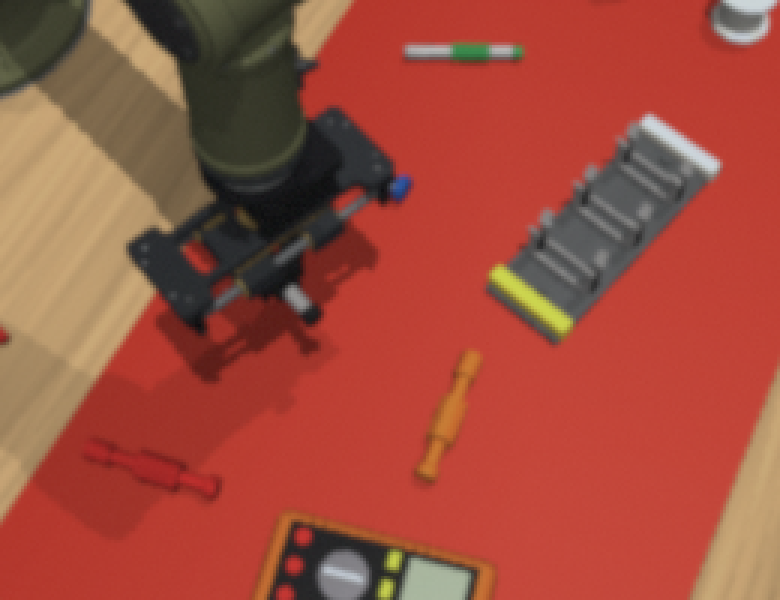

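The driver is gripped: the opening is 21 mm, and the button and neck stick out at crop (303,302). Moving it over the middle station.

Emit:
jog_arm(motion=[[[0.321,-0.93,0,0,0,-0.014,1],[0.321,-0.93,0,0,0,-0.014,1],[0.321,-0.93,0,0,0,-0.014,1]]])

```text
time_s: 4.45
tool_pos: [0.5248, -0.0927, 0.1202]
tool_rot: [-179.7, -0.2, -20.3]
force: [0.1, 1.3, -1.6]
grip_width: 0.0215
grasp_force: 40.0
```

Emit:
jog_arm(motion=[[[0.362,-0.915,0,0,0,-0.014,1],[0.362,-0.915,0,0,0,-0.014,1],[0.362,-0.915,0,0,0,-0.014,1]]])

```text
time_s: 4.75
tool_pos: [0.5901, -0.0195, 0.1194]
tool_rot: [-179.6, -0.1, -17.8]
force: [0.2, 0.6, 0.3]
grip_width: 0.0216
grasp_force: 40.0
```

Emit:
jog_arm(motion=[[[0.402,-0.898,0,0,0,-0.014,1],[0.402,-0.898,0,0,0,-0.014,1],[0.402,-0.898,0,0,0,-0.014,1],[0.402,-0.898,0,0,0,-0.014,1],[0.402,-0.898,0,0,0,-0.014,1]]])

```text
time_s: 5.25
tool_pos: [0.6528, 0.0436, 0.1189]
tool_rot: [179.9, 0.0, -15.9]
force: [-0.8, 0.8, 0.1]
grip_width: 0.0215
grasp_force: 40.0
```

```bash
python3 - <<'E'
from h import *
o=env.get_obs();print(np.round(o["tool_pos"],4),o["tool_rot"],o["force"])
a,d=env.read_camera("scene");b,d2=env.read_camera("top")
np.savez("m1.npz",a=a,d=d,b=b,d2=d2)
c=cv2.cvtColor(a,cv2.COLOR_RGB2BGR)[140:290,250:400];e=cv2.cvtColor(b,cv2.COLOR_RGB2BGR)[90:180,190:300]
cv2.imwrite("pics/m1.png",np.hstack([cv2.resize(c,(400,400),interpolation=3),cv2.resize(e,(400,400),interpolation=3)]))
E
```

```text
[0.6528 0.0436 0.1189] [ 1.79895666e+02  4.92990695e-02 -1.58927343e+01] [-0.76305314  0.8063741   0.06780677]
```

View pics/m1.png

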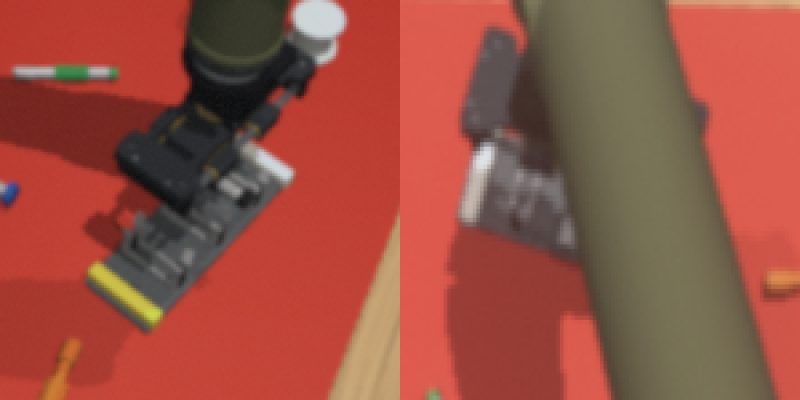

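```bash
python3 - <<'E'
from h import *
z=np.load("m1.npz");P=cloud("scene",z["d"]);a=np.radians(-15.9)
T=np.array([.6528,.0436,.1134]);q=(P-T)@np.array([[np.cos(a),-np.sin(a),0],[np.sin(a),np.cos(a),0],[0,0,1]])*1000
m=(z["d"]>0)&(abs(q[...,1])<18)&(abs(q[...,2])<16)&(abs(q[...,0])<70)
for (v,u) in np.argwhere(m)[:70]:print(u,v,np.round(q[v,u],1),z["a"][v,u],end=" | ")
E
```

```text
335 205 [19.6 11.8 -2.5] [63 63 63] | 334 206 [21.8  3.4  4.9] [79 79 79] | 333 207 [21.4  0.   4. ] [101 101 100] | 334 207 [24.1 -0.2  7.1] [120 120 119] | 335 207 [25.5  2.3  5.7] [117 117 115] | 336 207 [26.3  6.   2.2] [107 107 106] | 328 208 [ 14.5 -10.8   4.8] [51 52 52] | 329 208 [16.1 -8.9  4.3] [42 41 38] | 330 208 [18.9 -9.3  7.7] [45 42 37] | 332 208 [21.4 -3.9  4.1] [98 97 96] | 333 208 [23.3 -2.5  4.4] [129 128 127] | 334 208 [25.1 -1.   4.6] [144 142 141] | 335 208 [25.8  3.   0.6] [143 142 140] | 336 208 [28.8  2.   5. ] [132 131 129] | 337 208 [30.6  3.5  5.1] [117 115 115] | 327 209 [ 13.4 -12.6   1.2] [54 56 56] | 328 209 [14.6 -9.8 -0.7] [37 38 39] | 329 209 [16.2 -7.7 -1.5] [26 26 26] | 330 209 [18.8 -7.7  1.2] [39 37 37] | 331 209 [20.9 -6.9  2.6] [68 68 68] | 332 209 [21.8 -3.4 -0.7] [105 104 104] | 333 209 [24.5 -3.8  2.7] [133 132 130] | 334 209 [26.8 -3.1  4.4] [145 144 142] | 335 209 [28.  -0.4  2.6] [150 149 148] | 336 209 [29.7  1.4  2.2] [148 146 144] | 337 209 [31.7  2.7  2.8] [138 137 135] | 338 209 [33.5  4.2  2.9] [119 119 118] | 339 209 [35.4  5.6  
[... 994 characters left out ...]
0.7  2.3  3.8] [125 123 122] | 341 211 [43.2  2.4  6.4] [80 79 79] | 342 211 [44.6  4.8  5.1] [57 57 57] | 343 211 [46.6  5.7  6.2] [62 62 61] | 344 211 [48.   8.2  4.7] [76 76 76] | 325 212 [ 11.6 -15.9 -10.5] [48 50 51] | 335 212 [32.8 -6.4  1.1] [102 102 102] | 336 212 [33.5 -2.6 -2.6] [122 121 119] | 337 212 [36.7 -3.9  2.3] [140 139 137] | 338 212 [38.4 -2.3  2.3] [150 149 147] | 339 212 [40.8 -1.9  4.4] [141 140 138] | 340 212 [42.8 -0.9  5.4] [107 107 106] | 341 212 [45.1 -0.4  7.3] [62 61 61] | 342 212 [46.5  2.1  5.8] [38 39 39] | 343 212 [48.9  2.2  8.2] [41 40 41] | 344 212 [50.1  4.9  6.4] [54 53 54] | 345 212 [51.9  6.6  6.3] [73 72 73] | 337 213 [37.2 -3.5 -2.1] [114 114 113] |
```

Emit:
jog_arm(motion=[[[-0.015,0,0.3,0,0,0,1],[-0.015,0,0.45,0,0,0,1],[-0.015,0,0.5,0,0,0,1],[-0.015,0,0.55,0,0,0,1],[-0.015,0,0.6,0,0,0,1]]], grip_force=50)

```text
time_s: 5.85
tool_pos: [0.6527, 0.0454, 0.0603]
tool_rot: [180.0, -0.1, -15.8]
force: [-1.5, -2.3, 5.1]
grip_width: 0.0213
grasp_force: 50.0
```

Emit:
jog_arm(motion=[[[0,0,0.04,0,0,0,1],[0,0,0.08,0,0,0,1],[0,0,0.12,0,0,0,1],[0,0,0.12,0,0,0,1]]])

```text
time_s: 6.25
tool_pos: [0.6529, 0.0453, 0.0484]
tool_rot: [180.0, -0.1, -15.8]
force: [-0.0, -1.6, 4.4]
grip_width: 0.0209
grasp_force: 50.0
```

Emit:
jog_arm(motion=[[[0,0,0.02,0,0,0,1],[0,0,0.02,0,0,0,1]]])

```text
time_s: 6.45
tool_pos: [0.653, 0.0453, 0.0483]
tool_rot: [180.0, -0.1, -15.8]
force: [-4.2, -1.1, 14.2]
grip_width: 0.0211
grasp_force: 50.0
```

Emit:
jog_arm(motion=[[[0,0,0.02,0,0,0,1],[0,0,0.02,0,0,0,1]]])

```text
time_s: 6.65
tool_pos: [0.653, 0.0453, 0.0481]
tool_rot: [179.9, -0.1, -15.8]
force: [-8.5, -4.1, 23.9]
grip_width: 0.0212
grasp_force: 50.0
```

Hard stop at TCP z 48.3 mm, so it is home. Now release and check.

Emit:
jog_arm(motion=[[[0,0,-0.03,0,0,0,0.45],[0,0,-0.03,0,0,0,0.45],[0,0,-0.03,0,0,0,0.45],[0,0,-0.03,0,0,0,0.45],[0,0,-0.03,0,0,0,0.45]]])

```text
time_s: 7.15
tool_pos: [0.6517, 0.046, 0.0458]
tool_rot: [180.0, 0.1, -15.8]
force: [-0.0, 0.2, -0.7]
grip_width: 0.0465
grasp_force: 0.0
```

Emit:
jog_arm(motion=[[[0,0,-0.2,0,0,0,0.45],[0,0,-0.5,0,0,0,0.45],[0,0,-0.8,0,0,0,0.45],[0,0,-0.8,0,0,0,0.45]]])

```text
time_s: 7.55
tool_pos: [0.6551, 0.0466, 0.1313]
tool_rot: [-179.8, -0.4, -15.8]
force: [0.2, -0.0, 0.3]
grip_width: 0.048
grasp_force: 0.0
```

```bash
python3 plan.py 651.7,45.5,127,-15.8 465.9,163,100,26 465.9,163,19,26
```

```text
[-0.951, -0.282, 0.122, 0, 0, -0.105] rows 3 -> [567.9, 98.5, 114.8, 3.1]
[-0.983, -0.699, 0.148, 0, 0, -0.127] rows 3 -> [465.9, 163.0, 100.0, 26.0]
--
[-0.0, -0.0, 0.81, 0, 0, -0.0] rows 2 -> [465.9, 163.0, 19.0, 26.0]
--
```

Emit:
jog_arm(motion=[[[-0.951,-0.282,0.122,0,0,-0.105,0.5],[-0.951,-0.282,0.122,0,0,-0.105,0.5],[-0.951,-0.282,0.122,0,0,-0.105,0.5],[-0.951,-0.282,0.122,0,0,-0.105,0.5]]])

```text
time_s: 7.95
tool_pos: [0.5669, 0.0996, 0.1136]
tool_rot: [180.0, 0.1, 3.2]
force: [0.9, -0.5, 0.9]
grip_width: 0.0434
grasp_force: 0.0
```

Emit:
jog_arm(motion=[[[-0.983,-0.699,0.148,0,0,-0.127,0.5],[-0.983,-0.699,0.148,0,0,-0.127,0.5],[-0.983,-0.699,0.148,0,0,-0.127,0.5],[-0.983,-0.699,0.148,0,0,-0.127,0.5],[-0.983,-0.699,0.148,0,0,-0.127,0.5]]])

```text
time_s: 8.45
tool_pos: [0.468, 0.1627, 0.1]
tool_rot: [180.0, -0.1, 25.8]
force: [0.4, 0.7, 0.0]
grip_width: 0.0438
grasp_force: 0.0
```

```bash
python3 - <<'E'
from h import *
o=env.get_obs();print(np.round(o["tool_pos"],4),o["tool_rot"])
a,d=env.read_camera("scene");b,d2=env.read_camera("top")
np.savez("m2.npz",a=a,d=d,b=b,d2=d2)
c=cv2.cvtColor(a,cv2.COLOR_RGB2BGR)[130:270,210:370]
e=cv2.cvtColor(b,cv2.COLOR_RGB2BGR)[90:220,180:300]
cv2.imwrite("pics/m2.png",np.hstack([cv2.resize(c,(400,350),interpolation=3),cv2.resize(e,(400,350),interpolation=3)]))
P=cloud("scene",d);rc=np.array([.6531,.0451,.003]);A=np.radians(-15.8)
q=(P-rc)@np.array([[np.cos(A),-np.sin(A),0],[np.sin(A),np.cos(A),0],[0,0,1]])*1000
m=(d>0)&(abs(q[...,0])<16)&(abs(q[...,1])<14)&(q[...,2]>30)
print(m.sum(),np.percentile(q[...,2][m],[50,80,95]) if m.any() else 0)
E
```

```text
[0.468  0.1627 0.1   ] [ 1.79955193e+02 -9.24094006e-02  2.57692496e+01]
111 [46.87310859 49.28925755 51.18403358]
```

View pics/m2.png

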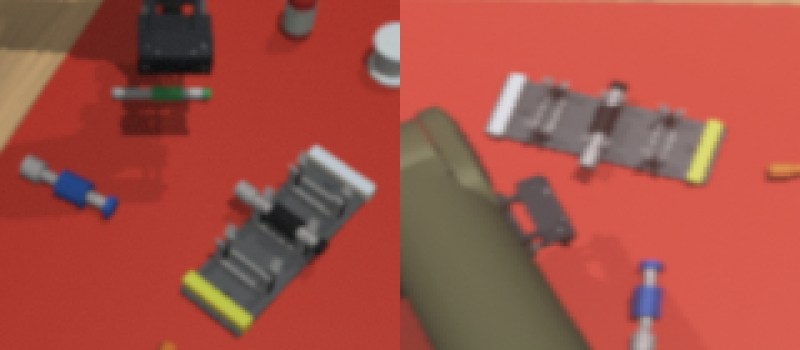

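The medium driver sits square in the middle station at crop (290,220). The top of its grip is 51 mm above the rail's underside (40+11), so it is home. Next, the green driver.

Emit:
jog_arm(motion=[[[0,0,0.4,0,0,0,0.5],[0,0,0.7,0,0,0,0.5],[0,0,0.8,0,0,0,0.5],[0,0,0.805,0,0,0,0.5],[0,0,0.805,0,0,0,1]]], grip_force=40)

```text
time_s: 9.05
tool_pos: [0.4676, 0.1632, 0.0195]
tool_rot: [-180.0, -0.1, 25.8]
force: [-0.2, -1.3, 0.2]
grip_width: 0.0402
grasp_force: 0.0
```

Emit:
jog_arm(motion=[[[0,0,0,0,0,0,1],[0,0,0,0,0,0,1],[0,0,0,0,0,0,1],[0,0,0,0,0,0,1],[0,0,0,0,0,0,1]]])

```text
time_s: 9.55
tool_pos: [0.4667, 0.1634, 0.0193]
tool_rot: [180.0, -0.0, 25.9]
force: [-0.6, -0.6, 2.0]
grip_width: 0.0154
grasp_force: 40.0
```

Emit:
jog_arm(motion=[[[0,0,0,0,0,0,1],[0,0,-0.2,0,0,0,1],[0,0,-0.6,0,0,0,1],[0,0,-1,0,0,0,1],[0,0,-1,0,0,0,1]]])

```text
time_s: 10.05
tool_pos: [0.4698, 0.1649, 0.124]
tool_rot: [179.8, -0.5, 25.9]
force: [1.1, 0.2, -0.3]
grip_width: 0.0151
grasp_force: 40.0
```

```bash
python3 plan.py 465.9,163,119.5,26 636.8,-12.6,120,-15.8
```

```text
[0.328, 0.998, -0.002, 0, 0, 0.1] rows 3 -> [539.1, 87.7, 119.7, 8.0]
[0.71, 0.968, -0.003, 0, 0, 0.113] rows 3 -> [622.9, 1.7, 120.0, -12.3]
[0.166, 0.11, -0.0, 0, 0, 0.019] rows 1 -> [636.8, -12.6, 120.0, -15.8]
--
```

Emit:
jog_arm(motion=[[[0.328,0.998,0,0,0,0.1,1],[0.328,0.998,0,0,0,0.1,1],[0.328,0.998,0,0,0,0.1,1],[0.328,0.998,0,0,0,0.1,1]]])

```text
time_s: 10.45
tool_pos: [0.5397, 0.0862, 0.1177]
tool_rot: [-180.0, 0.1, 7.8]
force: [0.1, 0.4, -2.1]
grip_width: 0.0153
grasp_force: 40.0
```

Emit:
jog_arm(motion=[[[0.71,0.968,0,0,0,0.113,1],[0.71,0.968,0,0,0,0.113,1],[0.71,0.968,0,0,0,0.113,1],[0.71,0.968,0,0,0,0.113,1]]])

```text
time_s: 10.85
tool_pos: [0.6239, -0.0003, 0.1179]
tool_rot: [180.0, 0.0, -12.6]
force: [0.8, 0.2, -0.8]
grip_width: 0.0155
grasp_force: 40.0
```

Emit:
jog_arm(motion=[[[0.166,0.11,0,0,0,0.019,1],[0.166,0.11,0,0,0,0.019,1],[0.166,0.11,0,0,0,0.019,1],[0.166,0.11,0,0,0,0.019,1],[0.166,0.11,0,0,0,0.019,1]]])

```text
time_s: 11.35
tool_pos: [0.6363, -0.0109, 0.1191]
tool_rot: [-180.0, 0.0, -15.7]
force: [-0.3, 0.9, -0.3]
grip_width: 0.0154
grasp_force: 40.0
```

```bash
python3 - <<'E'
from h import *
o=env.get_obs();print(np.round(o["tool_pos"],4),o["tool_rot"])
a,d=env.read_camera("scene");P=cloud("scene",d);A=np.radians(-15.8)
T=np.array(o["tool_pos"])-[0,0,.0083];q=(P-T)@np.array([[np.cos(A),-np.sin(A),0],[np.sin(A),np.cos(A),0],[0,0,1]])*1000
m=(d>0)&(abs(q[...,1])<6)&(abs(q[...,2])<14)&(abs(q[...,0])<75)
L=sorted([(q[v,u,0].round(),*q[v,u,1:].round(),*a[v,u].tolist()) for v,u in np.argwhere(m)])
for r in L:print(*[int(k) for k in r],end=" | ")
c=cv2.cvtColor(a,cv2.COLOR_RGB2BGR)[150:290,230:390];cv2.imwrite("pics/m3.png",cv2.resize(c,(640,560),interpolation=3))
E
```

```text
[ 0.6363 -0.0109  0.1191] [-1.79989875e+02  2.18666739e-02 -1.56673020e+01]
-46 -2 -6 70 53 51 | -43 -3 -6 69 52 51 | -42 -4 0 52 45 44 | -39 -4 0 58 48 48 | -32 -5 -1 71 47 47 | -29 -5 1 55 43 42 | -26 -5 1 56 45 45 | -25 -1 -8 60 47 45 | 17 -6 4 51 57 45 | 19 0 -1 101 100 100 | 20 -5 0 75 76 74 | 20 2 2 108 107 107 | 22 -4 2 108 107 107 | 22 0 2 133 132 131 | 22 3 3 117 116 115 | 23 -5 0 99 98 98 | 23 -2 1 136 134 133 | 24 2 1 142 141 140 | 24 5 3 105 105 103 | 26 -5 0 100 99 99 | 26 -5 3 125 124 123 | 26 -2 4 148 146 145 | 26 3 3 134 133 131 | 28 -4 4 140 138 137 | 28 -3 -1 121 120 119 | 28 -1 5 147 146 145 | 28 4 3 115 114 113 | 30 -3 5 147 145 145 | 30 0 7 139 138 137 | 31 -4 2 135 134 134 | 31 3 3 125 124 123 | 32 -6 2 115 114 114 | 32 -2 2 146 144 143 | 32 -2 7 148 147 146 | 33 2 3 145 143 143 | 33 5 3 105 105 104 | 34 -4 1 132 132 130 | 34 -3 -3 109 110 109 | 35 -1 4 151 149 148 | 35 3 3 137 136 134 | 36 -3 3 143 144 142 | 37 -3 -1 122 126 122 | 37 -1 6 151 152 149 | 37 4 4 118 120 117 | 38 -5 -2 91 100 93 | 38 -1 3 141 150 141 | 38 2 3 135 144 134 | 39 -3 2 115 134 118 | 40 -1 5 120 148 124 | 41 -5 -3 60 88 66 | 41 -4 1 81 110 86 | 41 2 7 96 124 100 | 42 -4 7 91 137 99 | 42 0 6 86 139 95 | 43 3 3 61 128 75 | 44 -6 6 63 120 75 | 44 -5 1 49 102 61 | 44 -2 7 70 141 85 | 45 -4 5 57 132 74 | 45 4 5 53 109 65 | 46 -5 3 50 116 65 | 46 -1 3 60 137 77 | 46 -1 7 61 140 79 | 47 1 6 57 126 72 | 48 -4 4 54 120 69 | 48 1 2 57 123 71 | 48 4 3 58 99 67 | 49 -3 -1 51 96 60 | 49 1 -5 59 84 64 | 49 4 0 60 97 68 | 50 -1 2 56 105 66 |
```

View pics/m3.png

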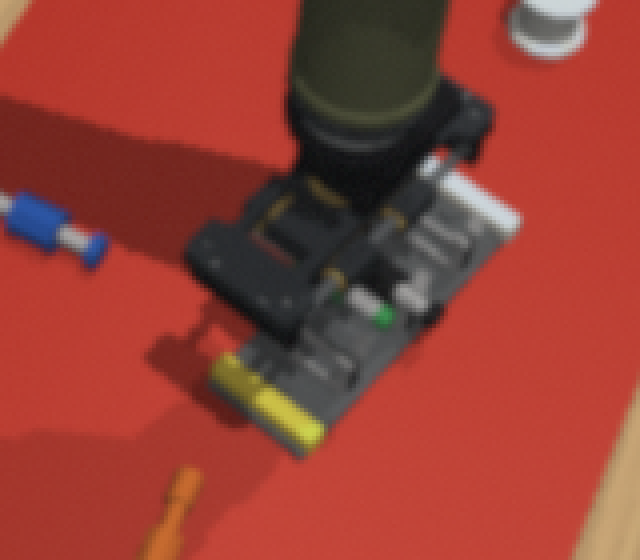

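The small driver hangs centred: its neck starts about 18 mm and its button about 40 mm from the TCP. Pressing it in.

Emit:
jog_arm(motion=[[[0,0,0.3,0,0,0,1],[0,0,0.45,0,0,0,1],[0,0,0.5,0,0,0,1],[0,0,0.54,0,0,0,1],[0,0,0.58,0,0,0,1]]], grip_force=50)

```text
time_s: 11.9
tool_pos: [0.6376, -0.0128, 0.0621]
tool_rot: [180.0, -0.1, -15.8]
force: [-2.3, 0.8, 6.3]
grip_width: 0.015
grasp_force: 50.0
```

Emit:
jog_arm(motion=[[[0,0,0.04,0,0,0,1],[0,0,0.08,0,0,0,1],[0,0,0.1,0,0,0,1],[0,0,0.1,0,0,0,1]]])

```text
time_s: 12.3
tool_pos: [0.6375, -0.0129, 0.0513]
tool_rot: [180.0, -0.1, -15.8]
force: [1.1, -1.3, 0.6]
grip_width: 0.015
grasp_force: 50.0
```

Emit:
jog_arm(motion=[[[0,0,0.02,0,0,0,1],[0,0,0.04,0,0,0,1],[0,0,0.04,0,0,0,1]]])

```text
time_s: 12.6
tool_pos: [0.6377, -0.0128, 0.0509]
tool_rot: [179.9, -0.1, -15.8]
force: [-7.6, -2.0, 20.6]
grip_width: 0.015
grasp_force: 50.0
```

Emit:
jog_arm(motion=[[[0,0,-0.03,0,0,0,0.5],[0,0,-0.03,0,0,0,0.5],[0,0,-0.03,0,0,0,0.5],[0,0,-0.03,0,0,0,0.5],[0,0,-0.03,0,0,0,0.5]]])

```text
time_s: 13.1
tool_pos: [0.6367, -0.0122, 0.0494]
tool_rot: [180.0, 0.1, -15.8]
force: [0.2, -0.5, -0.3]
grip_width: 0.0416
grasp_force: 0.0
```

Emit:
jog_arm(motion=[[[0,0,-0.2,0,0,0,0.5],[0,0,-0.5,0,0,0,0.45],[0,0,-0.8,0,0,0,0.4],[0,0,-0.8,0,0,0,0.4]]])

```text
time_s: 13.5
tool_pos: [0.64, -0.0119, 0.1348]
tool_rot: [-179.9, -0.4, -15.8]
force: [0.5, 0.4, 0.2]
grip_width: 0.051
grasp_force: 0.0
```

```bash
python3 plan.py 636.8,-12.6,130.5,-15.8 433.8,-1.3,100,-3.5 433.8,-1.3,20.5,-3.5
```

```text
[-0.992, 0.222, 0.152, 0, 0, -0.034] rows 3 -> [535.3, -7.0, 115.3, -9.7]
[-0.96, 0.109, 0.145, 0, 0, -0.033] rows 2 -> [438.8, -1.6, 100.8, -3.7]
[-0.05, 0.001, 0.008, 0, 0, -0.001] rows 1 -> [433.8, -1.3, 100.0, -3.6]
--
[-0.0, -0.0, 0.795, 0, 0, -0.0] rows 2 -> [433.8, -1.3, 20.5, -3.6]
--
```

Emit:
jog_arm(motion=[[[-0.992,0.222,0.152,0,0,-0.034,0.4],[-0.992,0.222,0.152,0,0,-0.034,0.4],[-0.992,0.222,0.152,0,0,-0.034,0.4]]])

```text
time_s: 13.8
tool_pos: [0.5255, -0.0064, 0.1098]
tool_rot: [179.8, 0.8, -9.6]
force: [1.0, -0.4, 0.0]
grip_width: 0.0523
grasp_force: 0.0
```

Emit:
jog_arm(motion=[[[-0.96,0.109,0.145,0,0,-0.033,0.4],[-0.96,0.109,0.145,0,0,-0.033,0.4],[-0.96,0.109,0.145,0,0,-0.033,0.4]]])

```text
time_s: 14.1
tool_pos: [0.4299, -0.0018, 0.0963]
tool_rot: [179.8, 0.7, -3.8]
force: [-0.2, -0.7, 0.1]
grip_width: 0.0522
grasp_force: 0.0
```

Emit:
jog_arm(motion=[[[-0.05,0,0.008,0,0,0,0.4],[-0.05,0,0.008,0,0,0,0.4],[-0.05,0,0.008,0,0,0,0.4],[-0.05,0,0.008,0,0,0,0.4]]])

```text
time_s: 14.5
tool_pos: [0.4355, -0.0007, 0.1]
tool_rot: [-180.0, -0.1, -3.7]
force: [0.3, -0.1, 0.3]
grip_width: 0.0524
grasp_force: 0.0
```

```bash
python3 - <<'E'
from h import *
o=env.get_obs();print(np.round(o["tool_pos"],4),o["tool_rot"])
a,d=env.read_camera("scene");P=cloud("scene",d);rc=np.array([.6531,.0451,.003]);A=np.radians(-15.8)
q=(P-rc)@np.array([[np.cos(A),-np.sin(A),0],[np.sin(A),np.cos(A),0],[0,0,1]])*1000
m=(d>0)&(abs(q[...,0])<14)&(abs(q[...,1]+60)<9)&(q[...,2]>30)
print(m.sum(),np.percentile(q[...,2][m],[50,80,95]))
c=cv2.cvtColor(a,cv2.COLOR_RGB2BGR)[130:270,190:370];cv2.imwrite("pics/m4.png",cv2.resize(c,(720,560),interpolation=3))
E
```

```text
[ 0.4355 -0.0007  0.1   ] [-1.79951519e+02 -6.09243831e-02 -3.74827177e+00]
72 [44.41360426 46.99530824 49.53166211]
```

View pics/m4.png

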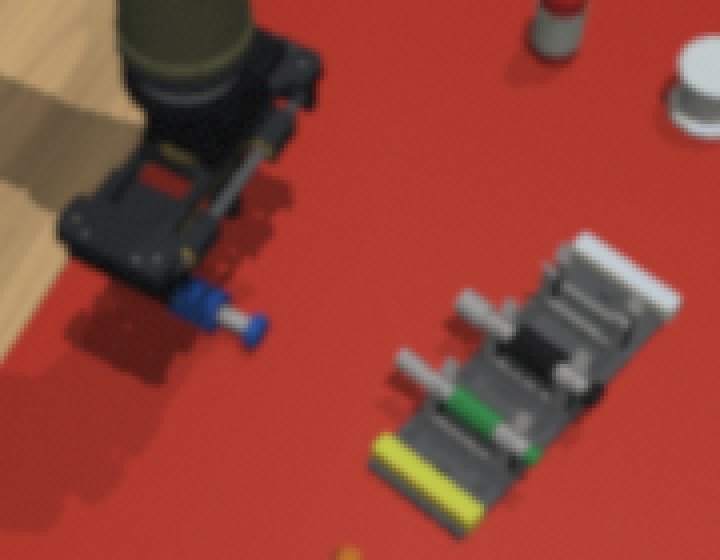

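The small driver is home next to yellow at crop (470,415), with its grip top about 48 mm up. The gripper is over the blue driver at (205,305). Picking up the blue one.

Emit:
jog_arm(motion=[[[0,0,0.4,0,0,0,0.4],[0,0,0.7,0,0,0,0.4],[0,0,0.79,0,0,0,0.4],[0,0,0.79,0,0,0,0.4],[0,0,0.79,0,0,0,1]]], grip_force=40)

```text
time_s: 15.05
tool_pos: [0.4352, -0.0008, 0.0215]
tool_rot: [-180.0, -0.1, -3.7]
force: [-0.6, 0.7, 0.5]
grip_width: 0.0491
grasp_force: 0.0
```

Emit:
jog_arm(motion=[[[0,0,0,0,0,0,1],[0,0,0,0,0,0,1],[0,0,0,0,0,0,1],[0,0,0,0,0,0,1],[0,0,0,0,0,0,1]]])

```text
time_s: 15.55
tool_pos: [0.4347, -0.0012, 0.0213]
tool_rot: [180.0, -0.1, -3.8]
force: [-1.0, -0.9, 6.5]
grip_width: 0.0279
grasp_force: 40.0
```

Emit:
jog_arm(motion=[[[0,0,0,0,0,0,1],[0,0,-0.2,0,0,0,1],[0,0,-0.6,0,0,0,1],[0,0,-1,0,0,0,1],[0,0,-1,0,0,0,1]]])

```text
time_s: 16.05
tool_pos: [0.4379, -0.0009, 0.1253]
tool_rot: [179.9, -0.6, -3.8]
force: [1.4, 0.1, -0.6]
grip_width: 0.0276
grasp_force: 40.0
```

```bash
python3 plan.py 433.8,-1.3,121,-3.6 669.4,102.9,121,-15.8
```

```text
[0.98, -0.509, -0.0, 0, 0, 0.029] rows 3 -> [534.8, 43.3, 121.0, -8.8]
[0.959, -0.615, -0.0, 0, 0, 0.03] rows 3 -> [639.0, 89.4, 121.0, -14.2]
[0.262, -0.205, -0.0, 0, 0, 0.009] rows 1 -> [669.4, 102.9, 121.0, -15.8]
--
```

Emit:
jog_arm(motion=[[[0.98,-0.509,0,0,0,0.029,1],[0.98,-0.509,0,0,0,0.029,1],[0.98,-0.509,0,0,0,0.029,1]]])

```text
time_s: 16.35
tool_pos: [0.5385, 0.0463, 0.1193]
tool_rot: [-179.7, -0.0, -8.9]
force: [-0.2, 0.4, -0.9]
grip_width: 0.0275
grasp_force: 40.0
```

Emit:
jog_arm(motion=[[[0.959,-0.615,0,0,0,0.03,1],[0.959,-0.615,0,0,0,0.03,1],[0.959,-0.615,0,0,0,0.03,1]]])

```text
time_s: 16.65
tool_pos: [0.6419, 0.0918, 0.1182]
tool_rot: [-179.8, 0.1, -14.3]
force: [-0.4, -0.5, -0.4]
grip_width: 0.0274
grasp_force: 40.0
```

Emit:
jog_arm(motion=[[[0.262,-0.205,0,0,0,0.009,1],[0.262,-0.205,0,0,0,0.009,1],[0.262,-0.205,0,0,0,0.009,1],[0.262,-0.205,0,0,0,0.009,1],[0.262,-0.205,0,0,0,0.009,1]]])

```text
time_s: 17.15
tool_pos: [0.6692, 0.1017, 0.1205]
tool_rot: [179.9, 0.0, -16.0]
force: [-1.0, -0.2, -1.4]
grip_width: 0.0271
grasp_force: 40.0
```

```bash
python3 - <<'E'
from h import *
o=env.get_obs();print(np.round(o["tool_pos"],4),o["tool_rot"])
a,d=env.read_camera("scene");P=cloud("scene",d);A=np.radians(-15.8)
T=np.array(o["tool_pos"])-[0,0,.0043];q=(P-T)@np.array([[np.cos(A),-np.sin(A),0],[np.sin(A),np.cos(A),0],[0,0,1]])*1000
m=(d>0)&(abs(q[...,1])<6)&(abs(q[...,2])<16)&(abs(q[...,0])<75)
L=sorted([(q[v,u,0].round(),*q[v,u,1:].round(),*a[v,u].tolist()) for v,u in np.argwhere(m)])
for r in L:print(*[int(k) for k in r],end=" | ")
E
```

```text
[0.6692 0.1017 0.1205] [ 1.79934280e+02  1.33430127e-02 -1.60148598e+01]
-62 -2 10 77 50 49 | 16 -6 -12 91 93 101 | 16 -1 -13 78 76 85 | 17 -6 1 51 52 56 | 17 -5 -3 54 56 69 | 19 -2 -5 82 80 83 | 22 -4 1 109 107 107 | 23 -6 -1 112 104 102 | 23 -2 4 129 128 127 | 24 -4 2 133 131 130 | 24 0 7 125 117 116 | 25 -3 -2 121 117 116 | 25 -2 5 146 142 141 | 25 3 5 136 109 106 | 26 -1 1 145 143 142 | 26 3 1 150 138 136 | 27 -3 0 133 131 130 | 27 5 4 147 87 83 | 29 -5 0 121 113 112 | 29 -2 4 151 147 145 | 29 2 5 155 121 118 | 30 -3 -2 129 126 125 | 30 -2 2 143 141 140 | 30 5 2 164 101 96 | 31 -1 5 152 142 140 | 32 -4 -3 129 118 117 | 32 -2 4 149 146 146 | 32 3 3 154 129 127 | 34 -4 3 137 136 136 | 34 0 3 148 143 144 | 34 3 5 155 109 110 | 35 -6 2 122 118 120 | 36 -3 4 137 137 144 | 36 -1 -3 112 116 130 | 36 1 4 136 125 136 | 38 -3 6 117 123 147 | 38 2 5 114 96 130 | 41 -6 3 57 79 132 | 41 -3 9 82 97 150 | 41 0 11 89 83 142 | 41 4 11 118 71 121 | 42 -6 9 59 88 152 | 42 -1 8 56 86 157 | 43 -5 4 45 79 147 | 43 1 11 71 80 149 | 44 -4 9 49 87 161 | 44 4 9 75 75 140 | 45 -3 5 46 84 154 | 45 -1 11 46 83 157 | 46 -1 3 47 80 145 | 46 6 9 109 69 119 | 47 -4 12 45 83 156 | 47 0 11 48 78 146 | 48 -4 -10 116 113 130 | 48 -1 10 45 73 136 | 48 0 4 55 65 117 | 48 1 -1 79 56 94 | 48 2 11 76 66 122 | 48 5 -10 115 52 74 | 49 -4 0 69 57 99 | 49 -2 -6 104 67 89 | 49 3 6 77 60 107 | 49 5 -4 128 52 71 |
```

The blue driver is centred: its button starts about 39–40 mm from the TCP. Pressing it in.

Emit:
jog_arm(motion=[[[0,0,0.3,0,0,0,1],[0,0,0.45,0,0,0,1],[0,0,0.52,0,0,0,1],[0,0,0.57,0,0,0,1],[0,0,0.62,0,0,0,1]]], grip_force=50)

```text
time_s: 17.7
tool_pos: [0.6705, 0.1025, 0.0591]
tool_rot: [180.0, -0.1, -16.0]
force: [-1.2, -1.5, 5.9]
grip_width: 0.0275
grasp_force: 50.0
```

Emit:
jog_arm(motion=[[[0,0,0.04,0,0,0,1],[0,0,0.08,0,0,0,1],[0,0,0.11,0,0,0,1],[0,0,0.11,0,0,0,1]]])

```text
time_s: 18.1
tool_pos: [0.6704, 0.1023, 0.0474]
tool_rot: [-180.0, -0.0, -16.0]
force: [2.3, -1.3, -1.6]
grip_width: 0.0274
grasp_force: 50.0
```

Emit:
jog_arm(motion=[[[0,0,0.02,0,0,0,1],[0,0,0.04,0,0,0,1],[0,0,0.04,0,0,0,1]]])

```text
time_s: 18.4
tool_pos: [0.6706, 0.1023, 0.047]
tool_rot: [179.9, -0.1, -16.0]
force: [-5.7, -3.0, 16.2]
grip_width: 0.0274
grasp_force: 50.0
```

Emit:
jog_arm(motion=[[[0,0,-0.03,0,0,0,0.48],[0,0,-0.03,0,0,0,0.48],[0,0,-0.03,0,0,0,0.48],[0,0,-0.03,0,0,0,0.48],[0,0,-0.03,0,0,0,0.48]]])

```text
time_s: 18.9
tool_pos: [0.6697, 0.1027, 0.0459]
tool_rot: [180.0, 0.0, -16.0]
force: [-0.2, -0.4, 0.1]
grip_width: 0.0446
grasp_force: 0.0
```

Emit:
jog_arm(motion=[[[0,0,-0.2,0,0,0,0.48],[0,0,-0.5,0,0,0,0.48],[0,0,-0.9,0,0,0,0.48],[0,0,-1,0,0,0,0.48]]])

```text
time_s: 19.3
tool_pos: [0.6724, 0.1036, 0.1515]
tool_rot: [-179.8, -0.4, -16.0]
force: [0.5, 0.0, 0.8]
grip_width: 0.0452
grasp_force: 0.0
```

Emit:
jog_arm(motion=[[[-0.5,0,-0.3,0,0,0,0.48],[-1,0,-0.3,0,0,0,0.48],[-1,0,-0.3,0,0,0,0.48],[-1,0,-0.3,0,0,0,0.48]]])

```text
time_s: 19.7
tool_pos: [0.5725, 0.1309, 0.1766]
tool_rot: [179.9, -0.0, -15.9]
force: [0.6, -0.1, 0.3]
grip_width: 0.0453
grasp_force: 0.0
```

Emit:
jog_arm(motion=[[[-0.5,0,0,0,0,0,0.48],[-0.8,0,0,0,0,0,0.48],[-0.8,0,0,0,0,0,0.48],[-0.8,0,0,0,0,0,0.48],[-0.8,0,0,0,0,0,0.48]]])

```text
time_s: 20.2
tool_pos: [0.4988, 0.1512, 0.1766]
tool_rot: [-180.0, -0.0, -16.1]
force: [1.0, -0.5, -0.1]
grip_width: 0.0451
grasp_force: 0.0
```

```bash
python3 - <<'E'
from h import *
a,d=env.read_camera("scene");P=cloud("scene",d);rc=np.array([.6531,.0451,.003]);A=np.radians(-15.8)
q=(P-rc)@np.array([[np.cos(A),-np.sin(A),0],[np.sin(A),np.cos(A),0],[0,0,1]])*1000
for y,r in((-60,8),(0,11),(60,14)):
    m=(d>0)&(abs(q[...,0])<14)&(abs(q[...,1]-y)<r)&(q[...,2]>30);print(y,m.sum(),np.percentile(q[...,2][m],[50,80,95])-r)
    m=(d>0)&(abs(q[...,0])<75)&(abs(q[...,1]-y)<14)&(q[...,2]>33);print("x extent",np.percentile(q[...,0][m],[0,2,98,100]))
c=cv2.cvtColor(a,cv2.COLOR_RGB2BGR)[100:270,250:430];cv2.imwrite("pics/m5.png",cv2.resize(c,(600,567),interpolation=3))
E
```

```text
-60 72 [36.32485194 38.60624672 39.5959945 ]
x extent [-61.09678264 -57.60861608  48.76617511  49.86511309]
0 91 [36.26267283 38.65515082 40.50240737]
x extent [-60.58885724 -57.18444901  51.3948853   52.37102099]
60 116 [35.97104566 38.67036962 40.7088956 ]
x extent [-61.10360447 -58.545369    49.54500327  50.54307777]
```

View pics/m5.png

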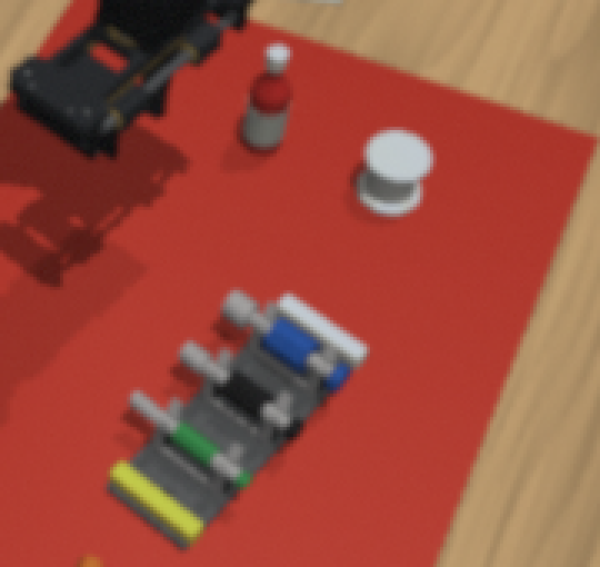

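All three drivers are home, square and in size order: green (210,445), black (245,395), blue (290,340). The bottle and spool are where they were, so I'm handing in.

```bash
python3 -c "
from cell import env
print(env.sign_off())"
```

```text
the job is handed in; nothing more can be done
None
```

I clicked all three drivers home on the rail (small next to yellow, medium in the middle, large next to white), left the multimeter, spool and bottle untouched, and handed in the job at about 20 s; sign-off gave no verdict.

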